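# Release the finished valve from the ratchet clamp and pack it

### The job

One of the two ratchet clamps holds a finished valve, the one with the tall round bonnet: lift that clamp's sprung pawl off its ratchet wheel by the black ball knob, keep it lifted until the moving jaw has run all the way back, and let the pawl down again. Then lift the valve out and set it down upright, without dropping it, in the free space of the clear packing box beside the two valves already standing there. Leave the other clamp shut on its block, do not drag the valve out of closed jaws, and do not knock over or push about anything else.

Things in the scene. Friction and masses are not known exactly. Their poses are not given: they have to be found in the camera images.
- clamp_a: Fixed steel ratchet clamp holding the valve, base 170 x 64 mm, jaw tops 72 mm and bed 30 mm above the table. Origin on the table under its middle; +x = the way the moving jaw runs back, z up. On its +y side a 64 mm ratchet wheel and over it the pawl, an arm along +x ending in a black ball knob. Nothing of it is higher than 95 mm. Clamps (knob end to the robot) and box stand in any of three places, turned up to 35 degrees.
- clamp_b: The second, identical clamp (same frame and sizes). It holds a low steel block with two short round ports on top and must stay shut.
- knob_a (a point): Centre of the black ball knob (22 mm diameter) on the end of the valve clamp's pawl, 81 mm above the table when down; it moves with the pawl. The 10 mm wide pawl arm leaves it towards the clamp's -x, so fingers from above go on the clamp's +y and -y sides of the ball, where 25 mm is free; below it is bare table.
- pivot_a (a point): Pivot of that pawl, 98 mm from the knob towards the clamp's -x and 67 mm above the table; its axis is the clamp's y. The knob moves on an arc of 99 mm radius about it.
- pawl_a (a joint): Angle of that pawl, rad: 0 = hooked in the wheel, growing as the knob is lifted, stop at 0.45. Sprung: 5 to 8 N at the knob. The hook is clear of the teeth from 0.1 (knob up 10 mm); 0.2 to 0.3 (20 to 30 mm up) is a good lift. Let go, it springs back down; let down too early, it catches the next tooth and the jaw stops there.
- jaw_a (a joint): How far that clamp's moving jaw has run back, m: 0 = closed on the valve, 0.021 = fully back at its stop. While the pawl is off the wheel a damped spring drives it back by itself, fully in about 2 s; one tooth is 3.7 mm. A sprung pad on the fixed jaw then pushes the valve 3 mm along the clamp's x.
- pawl_b (a joint): The same for the other clamp's pawl: at 0, to stay there.
- jaw_b (a joint): The same for the other clamp's jaw: at 0, to stay there.
- valve_mid (a point): Centre of the finished valve, 47.5 mm above its underside. Plain steel, 95 mm tall, about 0.4 kg: body 40 x 40 x 40 mm high with a port (18 mm diameter) 8 mm out of each y face (56 mm over the ports); above it a round bonnet, 32 mm diameter, from 60 to 95 mm above the underside: grip it there. z is its axis. Starts upright on the clamp's bed, ports along the clamp's y, bonnet clear above the jaws.
- block_mid (a point): Centre of the steel block in the other clamp, 34 mm above its underside: 40 x 48 mm, 56 mm high, 68 mm with its two 18 mm ports.
- packing_box: Clear plastic box with a white rim, fixed, open on top: 105 mm (its x) x 240 mm (its y) outside, 55 mm high, walls and floor 4 mm. Origin on the table under its middle. Two valves stand in it in a row along y; at one end or the other of the row at least 62 mm of its length is free.
- packed_1_mid (a point): Centre, 47.5 mm above its underside, of a valve of the same shape standing in the box, ports across the box (along the box's x), so 40 mm long along the box's y.
- packed_2_mid (a point): The same for the second valve in the box, 48 to 58 mm further along the box's +y.
- jar: Bystander: clear jar with white cap, 54 mm diameter, 75 mm high. Origin at its foot.
- dish: Bystander: lidded glass dish, 66 mm diameter, 20 mm high.
- sealing_tool: Bystander: hand sealing tool lying flat, aluminium bar 190 mm along its y and black handle 145 mm along its x, 24 mm high.
- wash_bottle: Bystander: white bottle with grey cap, 60 mm diameter, 145 mm high, the tallest loose thing on the bench. Origin at its foot.
- driver: Bystander: screwdriver lying down, 170 mm.
- tweezers: Bystander: steel tweezers lying down, 120 mm, 5 mm high.
- flange_ring: Bystander: aluminium ring, 60 mm outside, 12 mm high.
- spanner: Bystander: spanner lying down, 150 mm.
Mind the look-alikes: they are no part of the job. What is shaped like the clamp_a but orange is not meant.

How it is judged:
On the way:
1. the pawl was held off the wheel until the moving jaw had run fully back, the valve still standing in the clamp (value of joint jaw_a above 0.0195 m and z of valve_mid in the frame of clamp_a below 0.085 m), for 0.2 s.
At the end, for the whole second after the job is handed in: The valve stands upright (within 7 degrees) on the box floor, released and at rest; its clamp's jaw is fully back (19.5 of 21 mm or more), pawl down (under 0.05 rad); the two other valves still stand in the box; the other clamp is shut (jaw within 3 mm, pawl under 0.05 rad) (value of joint jaw_a above 0.0195 m and value of joint each of pawl_a, pawl_b below 0.05 rad and x of valve_mid in the frame of packing_box between -0.04 and 0.04 m and y of valve_mid in the frame of packing_box between -0.105 and 0.105 m and z of valve_mid in the frame of packing_box between 0.044 and 0.059 m and angle between each of valve_mid, packed_1_mid, packed_2_mid's own z axis and vertical below 0.12 rad and linear speed of valve below 0.02 m/s and x of packed_1_mid in the frame of packing_box between -0.04 and 0.04 m and y of packed_1_mid in the frame of packing_box between -0.105 and 0.105 m and z of packed_1_mid in the frame of packing_box between 0.044 and 0.059 m and x of packed_2_mid in the frame of packing_box between -0.04 and 0.04 m and y of packed_2_mid in the frame of packing_box between -0.105 and 0.105 m and z of packed_2_mid in the frame of packing_box between 0.044 and 0.059 m and value of joint jaw_b below 0.003 m); the robot touches nothing.
It fails at once if the valve is dragged up out of the jaws (by more than 15 mm) before they have opened (z of valve_mid in the frame of clamp_a above 0.0925 m and value of joint jaw_a below 0.012 m).
It fails at once if the valve is dropped (falls unheld at more than 0.5 m/s, about 13 mm) (linear speed of valve above 0.5 m/s and contact force between the fingers and valve below 0.2 N).
It fails at once if the other clamp is let off or its block moved by more than 10 mm (value of joint jaw_b above 0.003 m or value of joint pawl_b above 0.08 rad or distance of block_mid from where it was at the start of the episode above 0.01 m).
It fails at once if a valve in the box is pushed by more than 25 mm or tipped (distance of any of packed_1_mid, packed_2_mid from where it was at the start of the episode above 0.025 m or angle between any of packed_1_mid, packed_2_mid's own z axis and vertical above 0.3 rad).
It fails at once if a bystander is pushed by more than 30 mm or knocked over (distance of any of jar, dish, sealing_tool, driver, tweezers, flange_ring, spanner, wash_bottle from where it was at the start of the episode above 0.03 m or angle between any of jar, wash_bottle's own z axis and vertical above 0.5 rad).
It also fails if it takes over 53 s, if anything falls off the work surface, if the arm or the gripper's body presses on something with over 40 N, if the wrist force passes 120 N, or if a joint passes its speed limit or range.

### The arm

A 7-joint arm with a two-finger parallel gripper is mounted at the origin on the work surface. World frame = base frame: x ahead of the robot, y to its left, z up, the work surface at z = 0. Lengths are in m, angles in rad, forces in N, time in s.
With the tool pointing down it reaches from about 0.425 to 0.875 m from the base axis. Payload 4.7 kg.
Tool frame: the origin (TCP) lies midway between the tips of the shut fingers; the grasp point (between the pads) lies 19 mm behind it (robot.tcp_to_grasp is the z of the grasp point in the tool frame, in m); z points along the fingers, y is the line along which they close (so a half turn about z gives the same grasp; the last joint's range is limited). The gripper opens to 85 mm and grips with 20 to 120 N. Pads are 22 mm wide; open, the fingers measure 114 mm over their backs; the gripper's body (76 mm by 85 mm) begins 54 mm behind the grasp point. The pads swing forward as they close: fully open they stand 13 mm farther back than shut.
Start: joints at [1.154, 0.321, -0.07, 1.45, 0.023, 1.371, -0.057], TCP at [0.271, -0.591, 0.231] pointing down, gripper open.
Joint ranges: [-2.86, 2.86], [-0.3, 2.09], [-1.38, 1.24], [0.06, 2.45], [-1.56, 4.7], [0.09, 2.05], [-2.69, 2.69]. Speed limits (rad/s): [2.57, 2.57, 3.14, 3.14, 3.14, 3.14, 3.14].

### API

Orientations are given as [roll, pitch, yaw] about the fixed x, y, z axes, in that order (R = Rz(yaw) Ry(pitch) Rx(roll)).
In Python, from station import readout, capture, order, robot gives the robot as it stands.
- The arm moves only by the tool jog_arm, never from a script. Its argument "increments" is a list of rows, each a list of 3 entries, a list of its own where there are three numbers: the shift along the tool's x, y, z as a fraction of full scale, then the turn, a rotation vector about the tool's x, y, z as a fraction of full scale, then the opening, from -1 (shut) to 1 (fully open), so that 0 is half open. A call has 1 to 5 rows; each row shifts and turns the commanded pose from where the row before left it, along the tool's axes as they then stand; what a row does not reach is not made up. Full scale, the value 1, is 0.04 m for a shift and 0.08 rad for a turn. A row lasts 1/8 s, in which the tool goes at most 62.5 mm and 10.7 degrees, less where a joint would pass 70% of its speed; a pose out of reach is approached as far as the arm can. A call with a number of a shift or a turn outside -1 to 1 is refused whole. A call with a gripper value outside its range is refused whole. The fingers move at their own pace and stop on an object; the grip force is fixed at half the most. Time passes only in rows, so rows that do not move let the fingers close. It gives the time, the measured TCP pose, the force, the opening and the grip force at its end, in the units of the state.
- readout.state(): the state, without advancing time (a new reading comes with each control period).
- capture(name): name is "scene" or "top"; returns a dict with "img" (420x560x3 uint8, blue, green, red), "z_map" (420x560 float32, m along the optical axis (not along the pixel's ray), 0 where there is no reading), "fx", "fy", "cx", "cy" (pixels), "R" (3x3) and "t" (3): a world point X has camera coordinates R X + t. Camera axes: x right, y down, z forward; pixel columns grow to the right and rows downward; lengths in m; the calibration is good to about 2 mm. A picture is of the moment at which its call begins.
- order.close_job(): hands the job in; it is judged then, once.
The state is a dict: "clock": time; "qpos": joint angles; "qvel": joint speeds; "joint_torque": joint torques, N m; "ee_pos": TCP position; "ee_rot": TCP orientation; "contact_force": force on the tool from outside, world axes, zero at the start; "wrist_torque": the same for the moment, N m; "grip_width": opening from 0.0 (shut) to 1.0 (fully open); "gripper_force": force on a finger pad.
Only numpy, scipy, OpenCV 4.12 (cv2) and the standard library are available. Lean on these libraries where they do the work, as an engineer would, in place of code of your own. Each camera call takes 0.05 s, during which the arm holds its last target. There are 200 camera calls.

## Working session

There is one attempt and no reset: what is moved stays moved. The work goes in short steps, Python scripts to look and compute and a tool call to move; the robot and the scene stay as the last step left them, time stands still between calls to the robot, and variables do not carry over. Pictures are saved under pics/ and viewed, at most 12 in all, crops included, and the job is handed in when it is done.

Besides the shell and the picture viewer there is one more tool, called after ">>>" by a JSON object that holds its "api" and its "payload", one argument or row to a line. jog_arm: Moves the arm, as the interface text tells. Its arguments: {"type":"object","properties":{"increments":{"type":"array","items":{"type":"array"}}},"required":["increments"]}

```bash
mkdir -p pics
cat > h.py <<'E'
import numpy as np, cv2
from station import readout, capture, order, robot
def cloud(c):
    z=c["z_map"];v,u=np.indices(z.shape)
    P=np.stack([(u-c["cx"])/c["fx"]*z,(v-c["cy"])/c["fy"]*z,z],-1)
    W=(P-c["t"])@c["R"]; W[z==0]=np.nan
    return W
E
python3 - <<'E'
from h import *
for n in("scene","top"):
    c=capture(n);np.savez(n+"0.npz",**c);cv2.imwrite(f"pics/{n}0.png",c["img"])
    print(n,c["fx"],c["R"].round(3).tolist(),c["t"])
s=readout.state();print(s["ee_pos"],s["ee_rot"],s["grip_width"],s["clock"])
E
```

```text
scene 485.33579729018635 [[0.879, 0.477, -0.01], [0.406, -0.76, -0.507], [-0.249, 0.441, -0.862]] [-0.45569412 -0.19700156  1.65381493]
top 453.00592598743106 [[-0.024, -1.0, 0.019], [-0.981, 0.02, -0.195], [0.195, -0.023, -0.981]] [-0.05289705  0.5207709   1.68212407]
[ 0.27119598 -0.5901839   0.23034221] [-3.13986826e+00  4.91247124e-05  4.30824154e-01] 0.9979543410953581 0.1
```

View pics/scene0.png

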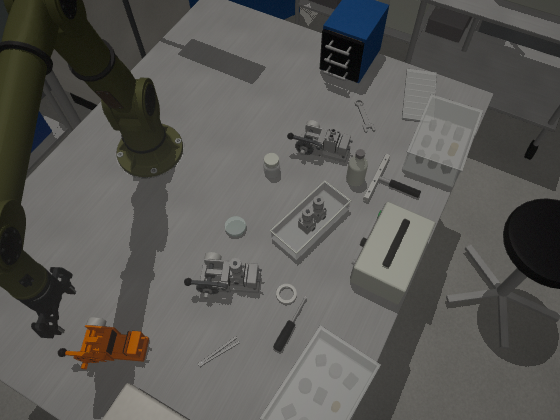

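View pics/top0.png

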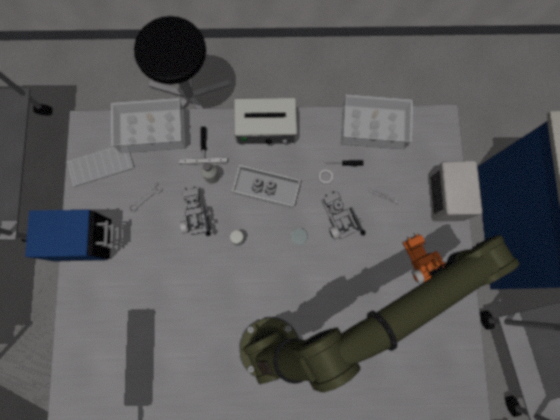

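```bash
cat > m.py <<'E'
from h import *
S=dict(np.load("scene0.npz"));T=dict(np.load("top0.npz"))
WS,WT=cloud(S),cloud(T)
cr=lambda im,x,y,w,h,k:cv2.resize(im[y:y+h,x:x+w],None,fx=k,fy=k,interpolation=cv2.INTER_CUBIC)
a=cr(S["img"],175,240,100,66,4);b=cr(S["img"],275,105,100,66,4)
c=cr(S["img"],265,175,100,84,4);d=cr(T["img"],225,160,100,84,4)
cv2.imwrite("pics/crop1.png",cv2.convertScaleAbs(np.vstack([np.hstack([a,b]),np.hstack([c,d])]),alpha=1.4))
# stats
def at(W,u,v): print((u,v),W[v,u].round(3))
for u,v in[(190,282),(237,265),(307,212),(319,200),(274,238),(292,258),(349,200),(325,183),(291,135)]: at(WS,u,v)
for u,v in[(361,233),(337,205),(258,185),(270,187)]: at(WT,u,v)
E
python3 m.py
```

```text
(190, 282) [ 0.426 -0.358  0.093]
(237, 265) [ 0.522 -0.265  0.125]
(307, 212) [ 0.607 -0.019  0.101]
(319, 200) [0.62  0.033 0.102]
(274, 238) [ 0.543 -0.104  0.023]
(292, 258) [ 0.617 -0.128  0.003]
(349, 200) [0.689 0.106 0.051]
(325, 183) [0.598 0.124 0.055]
(291, 135) [0.428 0.218 0.089]
(361, 233) [ 0.41 -0.35  0.09]
(337, 205) [ 0.511 -0.261  0.124]
(258, 185) [0.601 0.03  0.089]
(270, 187) [ 0.591 -0.015  0.097]
```

View pics/crop1.png

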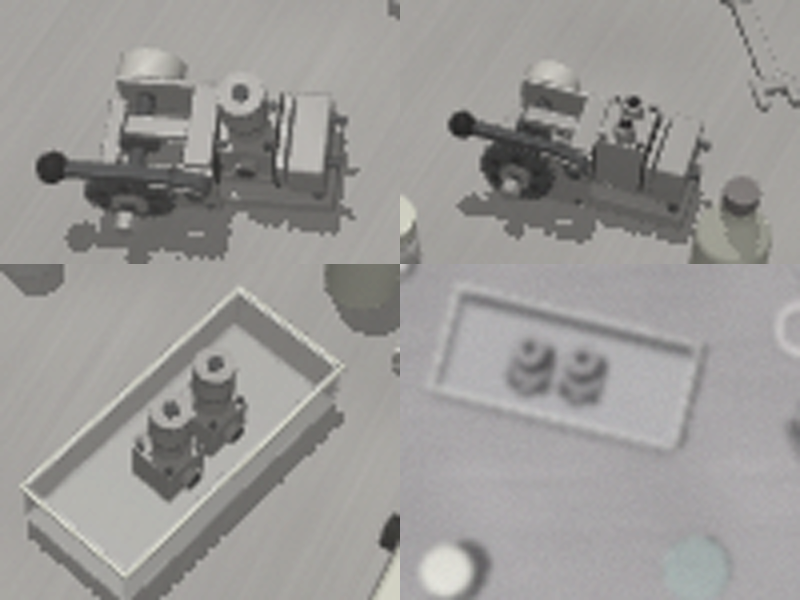

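```bash
cat > m2.py <<'E'
from m import *
def ray(c,u,v,z):
    d=c["R"].T@np.array([(u-c["cx"])/c["fx"],(v-c["cy"])/c["fy"],1]);o=-c["R"].T@c["t"]
    return o+d*(z-o[2])/d[2]
def cp(c,x,y,ox,oy,X0,Y0,z): return ray(c,(x-ox+.5)/4-.5+X0,(y-oy+.5)/4-.5+Y0,z).round(4)
if __name__=="__main__":
    A=lambda x,y,z:cp(S,x,y,0,0,175,240,z)
    print("knob",A(51,167,.081),"pivot",A(200,182,.067),"bonnet",A(241,93,.125))
    B=lambda x,y,z:cp(S,x,y,400,0,275,105,z)
    print("knobB",B(461,124,.081),"pivB",B(578,165,.067))
    C=lambda x,y,z:cp(S,x,y,0,264,265,175,z)
    k=np.array([C(*p,.055) for p in[(22,488),(238,290),(343,367),(126,576)]]);print("box",k,k.mean(0))
    D=lambda x,y,z:cp(T,x,y,400,264,225,160,z)
    k=np.array([D(*p,.055) for p in[(432,387),(460,290),(703,349),(680,449)]]);print("boxT",k,k.mean(0))
    print("packed",C(172,410,.099),C(214,362,.099),"T",D(533,350,.099),D(587,360,.099))
    for n,W in(("S",WS),("T",WT)):
        P=W.reshape(-1,3);q=(abs(P[:,0]-.5)<.14)&(abs(P[:,1]+.29)<.12)
        for lo,hi in((.006,.04),(.066,.077),(.078,.1),(.11,.14)):
            p=P[q&(P[:,2]>lo)&(P[:,2]<hi)]
            if len(p)>8: print(n,lo,len(p),cv2.minAreaRect(p[:,:2].astype(np.float32)),p.mean(0).round(4))
    # orthographic height+colour map of clamp a, 1mm/px*4
    o=np.zeros((400,640,3),np.uint8)
    P=WS.reshape(-1,3);col=S["img"].reshape(-1,3)
    for i in np.argsort(np.nan_to_num(P[:,2])):
        x,y,z=P[i]
        if abs(x-.5)<.15 and abs(y+.28)<.1 and z>.01:
            cv2.circle(o,(int((x-.34)*2000),int((-.18-y)*2000)),3,tuple(int(t) for t in cv2.applyColorMap(np.uint8([[min(255,z*2000)]]),cv2.COLORMAP_JET)[0,0]),-1)
    cv2.imwrite("pics/ortho.png",o)
E
python3 m2.py
```

```text
(190, 282) [ 0.426 -0.358  0.093]
(237, 265) [ 0.522 -0.265  0.125]
(307, 212) [ 0.607 -0.019  0.101]
(319, 200) [0.62  0.033 0.102]
(274, 238) [ 0.543 -0.104  0.023]
(292, 258) [ 0.617 -0.128  0.003]
(349, 200) [0.689 0.106 0.051]
(325, 183) [0.598 0.124 0.055]
(291, 135) [0.428 0.218 0.089]
(361, 233) [ 0.41 -0.35  0.09]
(337, 205) [ 0.511 -0.261  0.124]
(258, 185) [0.601 0.03  0.089]
(270, 187) [ 0.591 -0.015  0.097]
knob [ 0.4143 -0.3564  0.081 ] pivot [ 0.5053 -0.3136  0.067 ] bonnet [ 0.5139 -0.263   0.125 ]
knobB [0.4233 0.2203 0.081 ] pivB [0.5214 0.2375 0.067 ]
box [[ 0.5294 -0.1021  0.055 ]
 [ 0.5929  0.1297  0.055 ]
 [ 0.6943  0.1041  0.055 ]
 [ 0.6301 -0.1291  0.055 ]] [0.611675 0.00065  0.055   ]
boxT [[ 0.5905  0.1287  0.055 ]
 [ 0.6868  0.1013  0.055 ]
 [ 0.6231 -0.133   0.055 ]
 [ 0.5249 -0.1079  0.055 ]] [ 0.606325 -0.002725  0.055   ]
packed [ 0.6069 -0.0143  0.099 ] [0.6157 0.0367 0.099 ] T [0.6138 0.0298 0.099 ] [ 0.6031 -0.0208  0.099 ]
S 0.006 719 ((0.5016175508499146, -0.2897794544696808), (0.23841406404972076, 0.2764429450035095), 89.83724212646484) [ 0.508  -
[... 329 characters left out ...]
1018677, -0.26404935121536255), (0.030708886682987213, 0.031771041452884674), 21.27981948852539) [ 0.5151 -0.2654  0.1248]
T 0.006 593 ((0.4992790222167969, -0.29086047410964966), (0.23719178140163422, 0.2781020402908325), 88.91903686523438) [ 0.4877 -0.2864  0.0158]
T 0.066 280 ((0.4916086792945862, -0.28309643268585205), (0.16748976707458496, 0.1013893112540245), 12.07889461517334) [ 0.5109 -0.2677  0.071 ]
T 0.078 126 ((0.481634259223938, -0.296869695186615), (0.19827553629875183, 0.07384410500526428), 42.44160461425781) [ 0.4654 -0.3229  0.0857]
T 0.11 63 ((0.5123558044433594, -0.2638024389743805), (0.028435582295060158, 0.030939597636461258), 42.37626266479492) [ 0.5118 -0.264   0.1249]
```

View pics/ortho.png

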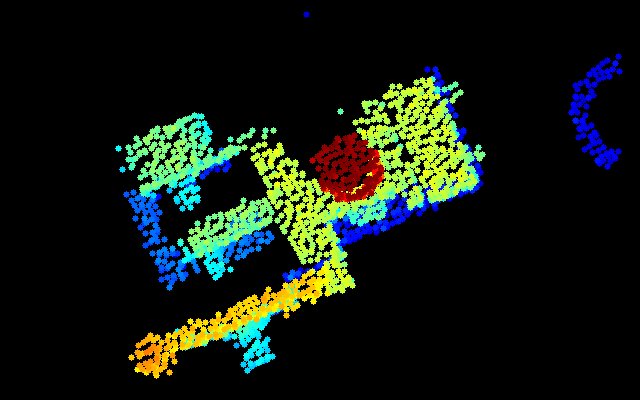

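The top-left crop is the scene-image clamp near (225,275). It has the round bonnet, at (235,263), so it is clamp_a. The clamp at (325,140) holds the block with two ports, so it is clamp_b, and the orange clamp at (105,345) is the look-alike. The ortho view shows clamp_a's knob at about (0.413,-0.355), turned about 22°.

The longer free part of the box is its -y end.

>>> {"api": "jog_arm", "payload": {
  "increments": [
    [[0,0,0],[0,0,0.6],-0.1],
    [[0.95,-0.7,0],[0,0,0],-0.1],
    [[0.95,-0.7,0],[0,0,0],-0.1],
    [[0.95,-0.7,0],[0,0,0],-0.1],
    [[0.95,-0.7,0],[0,0,0],-0.1]
  ]
}}

```text
clock: 0.72
ee_pos: [0.3711, -0.4284, 0.2309]
ee_rot: [-3.141, 0.0, 0.383]
contact_force: [-0.0, -0.4, 0.4]
grip_width: 0.451
gripper_force: 0.0
```

>>> {"api": "jog_arm", "payload": {
  "increments": [
    [[0.95,-0.7,0],[0,0,0],-0.1],
    [[0.6,-0.6,0.5],[0,0,0],-0.1],
    [[0,0,0.75],[0,0,0],-0.1],
    [[0,0,0],[0,0,0],-0.1]
  ]
}}

```text
clock: 1.23
ee_pos: [0.4072, -0.3571, 0.1789]
ee_rot: [-3.137, 0.003, 0.384]
contact_force: [0.3, 0.1, -0.1]
grip_width: 0.45
gripper_force: 0.0
```

```bash
cat > st.py <<'E'
from h import *
def tgt(x,y,z):
    s=readout.state();p=np.array(s["ee_pos"]);yw=s["ee_rot"][2];d=np.array([x,y,z])-p
    c,n=np.cos(yw),np.sin(yw)
    print("t",round(s["clock"],2),"pos",p.round(4),"rot",np.round(s["ee_rot"],3),"F",np.round(s["contact_force"],1),"grip",round(s["grip_width"],3),round(float(s["gripper_force"]),1))
    print("tool shift (fullscale units):",np.round(np.array([c*d[0]+n*d[1],n*d[0]-c*d[1],-d[2]])/.04,2))
E
python3 - <<'E'
from st import *
tgt(.413,-.355,.062)
c=capture("scene");cv2.imwrite("pics/k1.png",cv2.resize(c["img"][225:315,150:270],None,fx=5,fy=5,interpolation=cv2.INTER_CUBIC))
c2=capture("top");np.savez("top1.npz",**c2);np.savez("scene1.npz",**c)
E
```

```text
t 1.23 pos [ 0.4072 -0.3571  0.1789] rot [-3.137e+00  3.000e-03  3.840e-01] F [ 0.3  0.1 -0.1] grip 0.45 0.0
tool shift (fullscale units): [0.15 0.01 2.92]
```

View pics/k1.png

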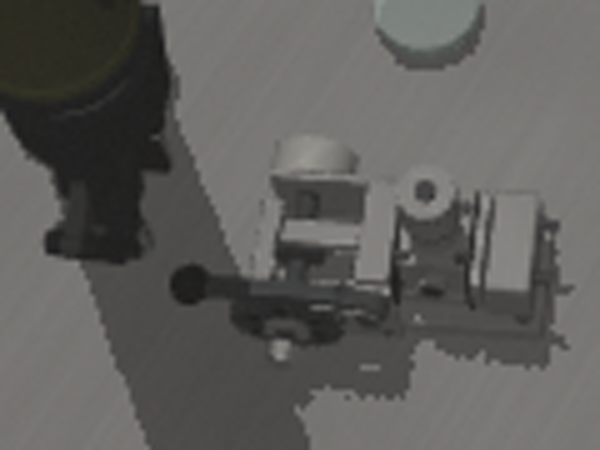

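The picture shows the fingers at about (95,245) and the knob ball clear at about (190,285) in the crop. I'll descend onto it.

>>> {"api": "jog_arm", "payload": {
  "increments": [
    [[0.15,0,0.7],[0,0,0],-0.1],
    [[0,0,0.7],[0,0,0],-0.1],
    [[0,0,0.75],[0,0,0],-0.1],
    [[0,0,0.75],[0,0,0],-0.1],
    [[0,0,0],[0,0,0],-0.1]
  ]
}}

```text
clock: 1.95
ee_pos: [0.413, -0.3564, 0.0644]
ee_rot: [-3.139, 0.001, 0.381]
contact_force: [0.4, -0.1, -0.7]
grip_width: 0.451
gripper_force: 0.0
```

Run:
```python
from st import *
tgt(.413,-.355,.062)
c=capture("scene");cv2.imwrite("pics/k2.png",cv2.resize(c["img"][225:315,150:270],None,fx=5,fy=5,interpolation=cv2.INTER_CUBIC))
```

```text
t 1.95 pos [ 0.413  -0.3564  0.0644] rot [-3.139e+00  1.000e-03  3.810e-01] F [ 0.4 -0.1 -0.7] grip 0.451 0.0
tool shift (fullscale units): [ 0.01 -0.03  0.06]
```

View pics/k2.png

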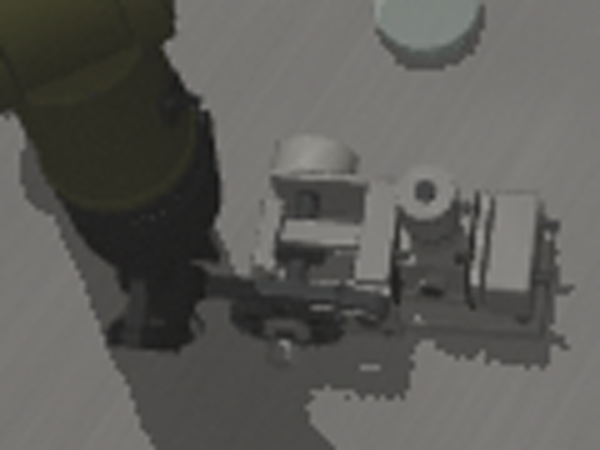

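The fingers straddle the ball and the pawl arm comes out between them at about (210,280). I'll close now.

>>> {"api": "jog_arm", "payload": {
  "increments": [
    [[0,0,0.05],[0,0,0],-1],
    [[0,0,0],[0,0,0],-1],
    [[0,0,0],[0,0,0],-1],
    [[0,0,0],[0,0,0],-1]
  ]
}}

```text
clock: 2.5
ee_pos: [0.4149, -0.3564, 0.0656]
ee_rot: [3.14, -0.001, 0.383]
contact_force: [-2.4, 3.2, 6.3]
grip_width: 0.215
gripper_force: 58.4
```

>>> {"api": "jog_arm", "payload": {
  "increments": [
    [[0.02,0,-0.2],[0,0,0],-1],
    [[0.05,0,-0.2],[0,0,0],-1],
    [[0.05,0,-0.2],[0,0,0],-1],
    [[0,0,0],[0,0,0],-1]
  ]
}}

```text
clock: 3.0
ee_pos: [0.4192, -0.3543, 0.0878]
ee_rot: [3.141, -0.0, 0.384]
contact_force: [3.4, 0.9, -9.0]
grip_width: 0.215
gripper_force: 58.8
```

Run:
```python
from st import *
tgt(.413,-.355,.062)
c=capture("scene");cv2.imwrite("pics/k3.png",cv2.resize(c["img"][225:315,150:270],None,fx=5,fy=5,interpolation=cv2.INTER_CUBIC))
```

```text
t 3.0 pos [ 0.4192 -0.3543  0.0878] rot [ 3.141 -0.     0.384] F [ 3.4  0.9 -9. ] grip 0.215 58.8
tool shift (fullscale units): [-0.15 -0.04  0.64]
```

View pics/k3.png

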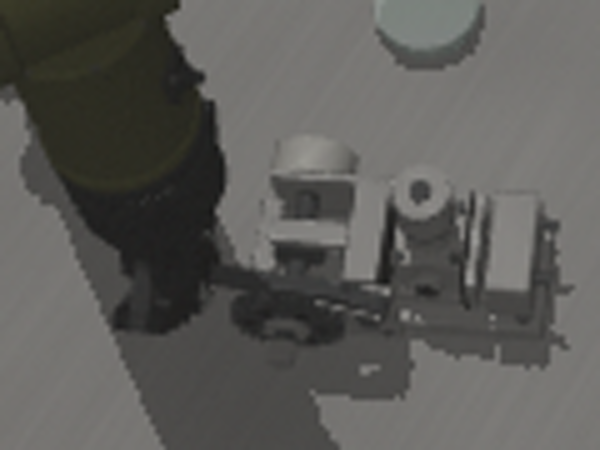

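The pawl is lifted, the gap beneath it is visible, and the jaw is running back. I'll hold it there.

>>> {"api": "jog_arm", "payload": {
  "increments": [
    [[0,0,-0.05],[0,0,0],-1],
    [[0,0,0],[0,0,0],-1],
    [[0,0,0],[0,0,0],-1],
    [[0,0,0],[0,0,0],-1],
    [[0,0,0],[0,0,0],-1]
  ]
}}

```text
clock: 3.68
ee_pos: [0.4196, -0.3541, 0.0889]
ee_rot: [3.141, -0.001, 0.384]
contact_force: [5.8, 0.7, -9.8]
grip_width: 0.219
gripper_force: 58.9
```

>>> {"api": "jog_arm", "payload": {
  "increments": [
    [[0,0,0],[0,0,0],-1],
    [[0,0,0],[0,0,0],-1],
    [[0,0,0],[0,0,0],-1],
    [[0,0,0],[0,0,0],-1],
    [[0,0,0],[0,0,0],-1]
  ]
}}

```text
clock: 4.3
ee_pos: [0.4196, -0.3541, 0.0889]
ee_rot: [3.141, -0.001, 0.384]
contact_force: [5.7, 0.4, -9.8]
grip_width: 0.216
gripper_force: 58.9
```

>>> {"api": "jog_arm", "payload": {
  "increments": [
    [[0,0,0],[0,0,0],-1],
    [[0,0,0],[0,0,0],-1],
    [[0,0,0],[0,0,0],-1],
    [[0,0,0],[0,0,0],-1],
    [[0,0,0],[0,0,0],-1]
  ]
}}

```text
clock: 4.92
ee_pos: [0.4196, -0.3541, 0.0889]
ee_rot: [3.141, -0.001, 0.384]
contact_force: [6.2, 0.7, -11.2]
grip_width: 0.216
gripper_force: 58.9
```

>>> {"api": "jog_arm", "payload": {
  "increments": [
    [[0,0,0],[0,0,0],-1],
    [[0,0,0],[0,0,0],-1],
    [[0,0,0],[0,0,0],-1],
    [[0,0,0],[0,0,0],-1],
    [[0,0,0],[0,0,0],-1]
  ]
}}

```text
clock: 5.55
ee_pos: [0.4196, -0.3541, 0.0889]
ee_rot: [3.141, -0.001, 0.384]
contact_force: [6.1, 0.9, -9.6]
grip_width: 0.217
gripper_force: 58.9
```

>>> {"api": "jog_arm", "payload": {
  "increments": [
    [[0,0,0],[0,0,0],-1],
    [[0,0,0],[0,0,0],-1],
    [[0,0,0],[0,0,0],-1],
    [[0,0,0],[0,0,0],-1],
    [[0,0,0],[0,0,0],-1]
  ]
}}

```text
clock: 6.18
ee_pos: [0.4196, -0.3541, 0.0889]
ee_rot: [3.141, -0.001, 0.384]
contact_force: [5.1, 0.2, -9.4]
grip_width: 0.219
gripper_force: 58.9
```

Run:
```python
from st import *
tgt(.413,-.355,.062)
S1=capture("scene");S0=dict(np.load("scene0.npz"));c=capture("top");np.savez("top2.npz",**c);np.savez("scene2.npz",**S1)
cv2.imwrite("pics/k4.png",cv2.resize(S1["img"][225:315,150:270],None,fx=5,fy=5,interpolation=cv2.INTER_CUBIC))
```

```text
t 6.17 pos [ 0.4196 -0.3541  0.0889] rot [ 3.141e+00 -1.000e-03  3.840e-01] F [ 5.1  0.2 -9.4] grip 0.219 58.9
tool shift (fullscale units): [-0.16 -0.04  0.67]
```

View pics/k4.png

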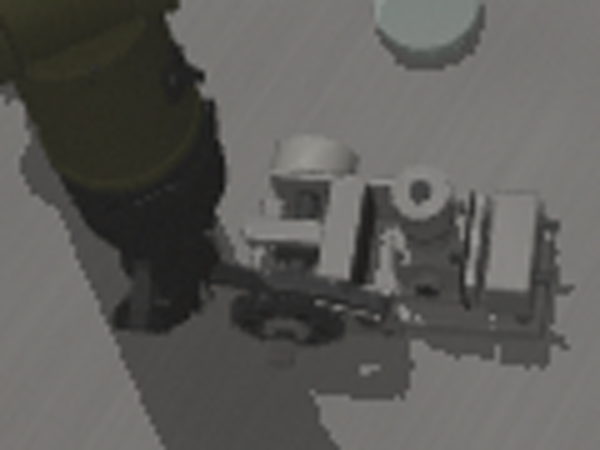

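The jaw has run back: its leading edge moved from about x=395 to about 365 in the crop. I'll measure the travel and where the valve is now.

Run:
```python
from h import *
a=.383;ex=np.array([-np.cos(a),-np.sin(a)]);ey=np.array([np.sin(a),-np.cos(a)]);o=np.array([.513,-.264])
for f in("scene0","scene2","top0","top2"):
    P=cloud(dict(np.load(f+".npz"))).reshape(-1,3)
    q=np.c_[(P[:,:2]-o)@ex,(P[:,:2]-o)@ey,P[:,2]]
    j=q[(abs(q[:,1])<.022)&(q[:,2]>.064)&(q[:,2]<.08)&(q[:,0]>.008)&(q[:,0]<.09)]
    b=P[(np.hypot(*(P[:,:2]-o).T)<.04)&(P[:,2]>.115)&(P[:,2]<.135)]
    print(f,len(j),np.percentile(j[:,0],[2,50,98]).round(4),"bonnet",cv2.minEnclosingCircle(b[:,:2].astype(np.float32)),b.mean(0).round(4))
```

```text
scene0 184 [0.0107 0.0322 0.083 ] bonnet ((0.5133693218231201, -0.264238178730011), 0.017588408663868904) [ 0.5148 -0.2649  0.1256]
scene2 180 [0.0102 0.0496 0.0867] bonnet ((0.5119394063949585, -0.2651705741882324), 0.016514454036951065) [ 0.5121 -0.2663  0.1257]
top0 108 [0.0104 0.0325 0.0797] bonnet ((0.5119433999061584, -0.26442575454711914), 0.01617342233657837) [ 0.512  -0.2642  0.1251]
top2 111 [0.0117 0.0499 0.086 ] bonnet ((0.5101134777069092, -0.2651813328266144), 0.016810210421681404) [ 0.5091 -0.265   0.1258]
```

>>> {"api": "jog_arm", "payload": {
  "increments": [
    [[0,0,0.25],[0,0,0],-1],
    [[-0.05,0,0.2],[0,0,0],-1],
    [[-0.07,0,0.2],[0,0,0],-1],
    [[0,0,0],[0,0,0],-1],
    [[0,0,0],[0,0,0],-0.1]
  ]
}}

```text
clock: 6.9
ee_pos: [0.4154, -0.3573, 0.065]
ee_rot: [3.138, -0.002, 0.382]
contact_force: [0.4, -0.7, 1.3]
grip_width: 0.417
gripper_force: 0.0
```

>>> {"api": "jog_arm", "payload": {
  "increments": [
    [[0,0,0],[0,0,0],-0.1],
    [[0,0,0],[0,0,0],-0.1],
    [[0,0,-0.7],[0,0,0],-0.1],
    [[0,0,-1],[0,0,0],-0.1],
    [[0,0,-1],[0,0,0],-0.1]
  ]
}}

```text
clock: 7.52
ee_pos: [0.4142, -0.3562, 0.172]
ee_rot: [-3.141, 0.0, 0.383]
contact_force: [0.0, -0.3, -0.3]
grip_width: 0.449
gripper_force: 0.0
```

>>> {"api": "jog_arm", "payload": {
  "increments": [
    [[1,0,-0.3],[0,0,0],0.1],
    [[1,-0.5,0],[0,0,0],0.1],
    [[0,0,0],[0,0,0],0.1]
  ]
}}

```text
clock: 7.9
ee_pos: [0.4842, -0.3037, 0.1833]
ee_rot: [-3.141, -0.002, 0.39]
contact_force: [0.2, 0.5, -0.5]
grip_width: 0.547
gripper_force: 0.0
```

Run:
```python
from st import *
tgt(.5105,-.265,.091)
P=cloud(capture("scene"))[255:300,175:240].reshape(-1,3)
k=P[(np.hypot(P[:,0]-.414,P[:,1]+.356)<.02)&(P[:,2]>.06)&(P[:,2]<.15)]
print("knob top z",len(k),np.percentile(k[:,2],[50,90,100]).round(4))
```

```text
t 7.9 pos [ 0.4842 -0.3037  0.1833] rot [-3.141e+00 -2.000e-03  3.900e-01] F [ 0.2  0.5 -0.5] grip 0.547 0.0
tool shift (fullscale units): [ 0.98 -0.64  2.31]
knob top z 63 [0.0882 0.092  0.0948]
```

>>> {"api": "jog_arm", "payload": {
  "increments": [
    [[0.98,-0.64,0],[0,0,0],0.1],
    [[0,0,0.5],[0,0,0],0.1],
    [[0,0,0],[0,0,0],0.1]
  ]
}}

```text
clock: 8.32
ee_pos: [0.5058, -0.2702, 0.1615]
ee_rot: [-3.139, 0.003, 0.382]
contact_force: [-0.6, -0.7, 0.8]
grip_width: 0.548
gripper_force: 0.0
```

Run:
```python
from st import *
tgt(.5105,-.265,.091)
```

```text
t 8.32 pos [ 0.5058 -0.2702  0.1615] rot [-3.139e+00  3.000e-03  3.820e-01] F [-0.6 -0.7  0.8] grip 0.548 0.0
tool shift (fullscale units): [ 0.16 -0.08  1.76]
```

>>> {"api": "jog_arm", "payload": {
  "increments": [
    [[0.16,-0.08,0.5],[0,0,0],0.1],
    [[0,0,0.7],[0,0,0],0.1],
    [[0,0,0.6],[0,0,0],0.1],
    [[0,0,0],[0,0,0],0.1]
  ]
}}

```text
clock: 8.82
ee_pos: [0.5105, -0.2639, 0.0888]
ee_rot: [-3.138, 0.003, 0.382]
contact_force: [-0.2, 0.3, 1.0]
grip_width: 0.551
gripper_force: 0.0
```

>>> {"api": "jog_arm", "payload": {
  "increments": [
    [[0,0,0],[0,0,0],-1],
    [[0,0,0],[0,0,0],-1],
    [[0,0,0],[0,0,0],-1],
    [[0,0,0],[0,0,0],-1]
  ]
}}

```text
clock: 9.32
ee_pos: [0.5127, -0.2645, 0.092]
ee_rot: [3.141, -0.0, 0.383]
contact_force: [-0.7, -0.6, -0.2]
grip_width: 0.357
gripper_force: 60.0
```

>>> {"api": "jog_arm", "payload": {
  "increments": [
    [[0,0,-0.2],[0,0,0],-1],
    [[0,0,-0.5],[0,0,0],-1],
    [[0,0,-0.8],[0,0,0],-1],
    [[0,0,-0.8],[0,0,0],-1],
    [[0,0,0],[0,0,0],-1]
  ]
}}

```text
clock: 9.95
ee_pos: [0.5144, -0.2648, 0.1861]
ee_rot: [3.137, -0.004, 0.383]
contact_force: [0.8, -0.9, -5.5]
grip_width: 0.357
gripper_force: 60.2
```

Run:
```python
from st import *
tgt(.5888,-.0748,.17)
c=capture("scene");np.savez("s3.npz",**c);np.savez("t3.npz",**capture("top"))
cv2.imwrite("pics/k5.png",cv2.resize(c["img"][180:310,150:340],None,fx=4,fy=4,interpolation=cv2.INTER_CUBIC))
```

```text
t 9.95 pos [ 0.5144 -0.2648  0.1861] rot [ 3.137 -0.004  0.383] F [ 0.8 -0.9 -5.5] grip 0.357 60.2
tool shift (fullscale units): [ 3.5  -3.71  0.4 ]
```

View pics/k5.png

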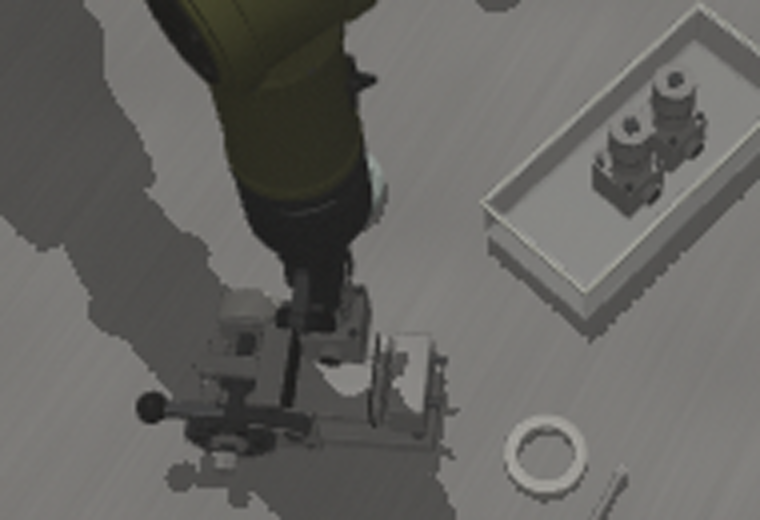

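The valve is lifted clear of the jaws (about (345,325) in the crop). The pawl is down on the wheel, and the box's free end is at the lower left, around (560,230).

>>> {"api": "jog_arm", "payload": {
  "increments": [
    [[0.7,-0.74,0],[0,0,0],-1],
    [[0.7,-0.74,0],[0,0,0],-1],
    [[0.7,-0.74,0],[0,0,0],-1],
    [[0.7,-0.74,0],[0,0,0],-1],
    [[0.7,-0.74,0],[0,0,0],-1]
  ]
}}

```text
clock: 10.68
ee_pos: [0.5861, -0.0733, 0.1807]
ee_rot: [-3.14, 0.003, 0.383]
contact_force: [0.3, 0.8, -3.4]
grip_width: 0.355
gripper_force: 60.3
```

>>> {"api": "jog_arm", "payload": {
  "increments": [
    [[0,0,0],[0,0,-1],-1],
    [[0,0,0],[0,0,-1],-1],
    [[0,0,0],[0,0,-1],-1],
    [[0,0,0],[0,0,-1],-1],
    [[0,0,0],[0,0,-1],-1]
  ]
}}

```text
clock: 11.3
ee_pos: [0.5856, -0.0744, 0.1806]
ee_rot: [-3.138, 0.002, 0.786]
contact_force: [0.4, -0.5, -4.7]
grip_width: 0.356
gripper_force: 60.4
```

>>> {"api": "jog_arm", "payload": {
  "increments": [
    [[0,0,0],[0,0,-1],-1],
    [[0,0,0],[0,0,-1],-1],
    [[0,0,0],[0,0,-1],-1],
    [[0,0,0],[0,0,-1],-1],
    [[0,0,0],[0,0,-1],-1]
  ]
}}

```text
clock: 11.92
ee_pos: [0.5856, -0.0744, 0.1806]
ee_rot: [-3.137, 0.001, 1.186]
contact_force: [-0.9, -0.1, -4.3]
grip_width: 0.356
gripper_force: 60.4
```

>>> {"api": "jog_arm", "payload": {
  "increments": [
    [[0,0,0],[0,0,-1],-1],
    [[0,0,0],[0,0,-0.5],-1],
    [[0,0,0],[0,0,0],-1],
    [[0,0,0],[0,0,0],-1]
  ]
}}

```text
clock: 12.42
ee_pos: [0.5864, -0.0745, 0.1821]
ee_rot: [-3.14, 0.0, 1.302]
contact_force: [0.1, 0.8, -4.2]
grip_width: 0.354
gripper_force: 60.4
```

Run:
```python
from st import *
tgt(.5888,-.0748,.068)
c=capture("scene");cv2.imwrite("pics/k6.png",cv2.resize(c["img"][150:280,220:380],None,fx=4,fy=4,interpolation=cv2.INTER_CUBIC))
```

```text
t 12.43 pos [ 0.5864 -0.0745  0.1821] rot [-3.14   0.     1.302] F [ 0.1  0.8 -4.2] grip 0.354 60.4
tool shift (fullscale units): [0.01 0.06 2.85]
```

View pics/k6.png

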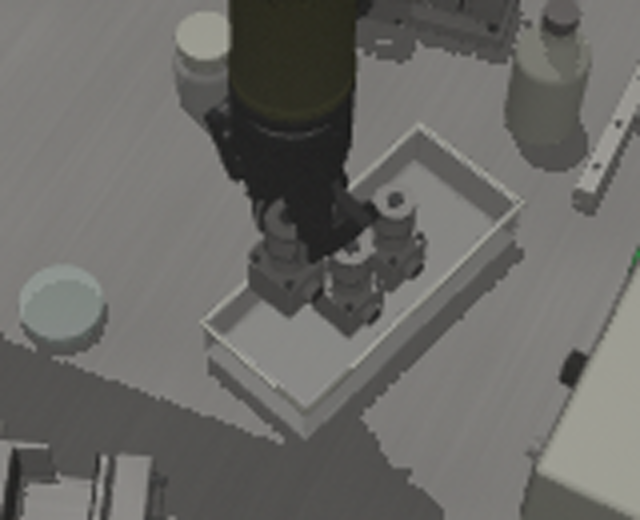

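The valve (ports across the box) hangs over the free end, aligned with the row. I'll lower it now.

>>> {"api": "jog_arm", "payload": {
  "increments": [
    [[0,0.06,0.6],[0,0,0],-1],
    [[0,0,0.7],[0,0,0],-1],
    [[0,0,0.7],[0,0,0],-1],
    [[0,0,0.5],[0,0,0],-1],
    [[0,0,0],[0,0,0],-1]
  ]
}}

```text
clock: 13.1
ee_pos: [0.588, -0.0751, 0.0815]
ee_rot: [-3.138, 0.0, 1.303]
contact_force: [0.5, -0.4, -4.4]
grip_width: 0.36
gripper_force: 60.5
```

>>> {"api": "jog_arm", "payload": {
  "increments": [
    [[0,0,0.1],[0,0,0],-1],
    [[0,0,0.1],[0,0,0],-1],
    [[0,0,0],[0,0,0],-1],
    [[0,0,0],[0,0,0],-1]
  ]
}}

```text
clock: 13.6
ee_pos: [0.5897, -0.0753, 0.0757]
ee_rot: [3.141, 0.0, 1.303]
contact_force: [0.0, -0.5, -5.1]
grip_width: 0.354
gripper_force: 60.5
```

>>> {"api": "jog_arm", "payload": {
  "increments": [
    [[0,0,0.1],[0,0,0],-1],
    [[0,0,0.05],[0,0,0],-1],
    [[0,0,0],[0,0,0],-1],
    [[0,0,0],[0,0,0],-1]
  ]
}}

```text
clock: 14.1
ee_pos: [0.5895, -0.0752, 0.0693]
ee_rot: [3.142, 0.0, 1.303]
contact_force: [-0.3, -0.1, -4.8]
grip_width: 0.354
gripper_force: 60.5
```

>>> {"api": "jog_arm", "payload": {
  "increments": [
    [[0,0,0.04],[0,0,0],-1],
    [[0,0,0],[0,0,0],-1]
  ]
}}

```text
clock: 14.35
ee_pos: [0.5893, -0.0752, 0.0676]
ee_rot: [-3.141, 0.0, 1.303]
contact_force: [0.3, 0.7, -4.7]
grip_width: 0.36
gripper_force: 60.5
```

>>> {"api": "jog_arm", "payload": {
  "increments": [
    [[0,0,0.04],[0,0,0],-1],
    [[0,0,0],[0,0,0],-1],
    [[0,0,0],[0,0,0],-1]
  ]
}}

```text
clock: 14.72
ee_pos: [0.5894, -0.0752, 0.0661]
ee_rot: [-3.142, 0.0, 1.303]
contact_force: [-0.6, -0.2, -4.1]
grip_width: 0.361
gripper_force: 60.5
```

>>> {"api": "jog_arm", "payload": {
  "increments": [
    [[0,0,0.02],[0,0,0],-1],
    [[0,0,0],[0,0,0],-1],
    [[0,0,0],[0,0,0],-1]
  ]
}}

```text
clock: 15.1
ee_pos: [0.5895, -0.0752, 0.066]
ee_rot: [3.141, 0.0, 1.303]
contact_force: [-2.8, 0.6, 4.7]
grip_width: 0.356
gripper_force: 61.4
```

The valve is on the floor (the force has reversed). I'll release and go straight up.

>>> {"api": "jog_arm", "payload": {
  "increments": [
    [[0,0,0],[0,0,0],-0.1],
    [[0,0,0],[0,0,0],0.1],
    [[0,0,0],[0,0,0],0.1],
    [[0,0,-0.3],[0,0,0],0.1],
    [[0,0,-0.6],[0,0,0],0.1]
  ]
}}

```text
clock: 15.72
ee_pos: [0.5888, -0.0751, 0.1014]
ee_rot: [-3.14, 0.0, 1.303]
contact_force: [0.0, 0.2, 0.5]
grip_width: 0.549
gripper_force: 0.0
```

>>> {"api": "jog_arm", "payload": {
  "increments": [
    [[0,0,-1],[0,0,0],0.1],
    [[0,0,-1],[0,0,0],0.1],
    [[-1,0,-1],[0,0,0],0.1],
    [[-1,0,-0.5],[0,0,0],0.1],
    [[-1,0,0],[0,0,0],0.1]
  ]
}}

```text
clock: 16.35
ee_pos: [0.5587, -0.1922, 0.245]
ee_rot: [3.136, 0.001, 1.303]
contact_force: [0.6, 1.1, -0.4]
grip_width: 0.55
gripper_force: 0.0
```

Run:
```python
from st import *
tgt(.5888,-.0748,.2)
c=capture("scene");W=cloud(c).reshape(-1,3)
b=W[(np.hypot(W[:,0]-.589,W[:,1]+.075)<.04)&(W[:,2]>.085)&(W[:,2]<.115)]
print(len(b),b.mean(0))
cv2.imwrite("pics/k7.png",cv2.resize(c["img"][110:310,170:380],None,fx=3,fy=3,interpolation=cv2.INTER_CUBIC)[:600])
```

```text
t 16.35 pos [ 0.5587 -0.1922  0.245 ] rot [3.136e+00 1.000e-03 1.303e+00] F [ 0.6  1.1 -0.4] grip 0.55 0.0
tool shift (fullscale units): [ 3.03 -0.05  1.12]
107 [ 0.5905076  -0.07979617  0.09895604]
```

View pics/k7.png

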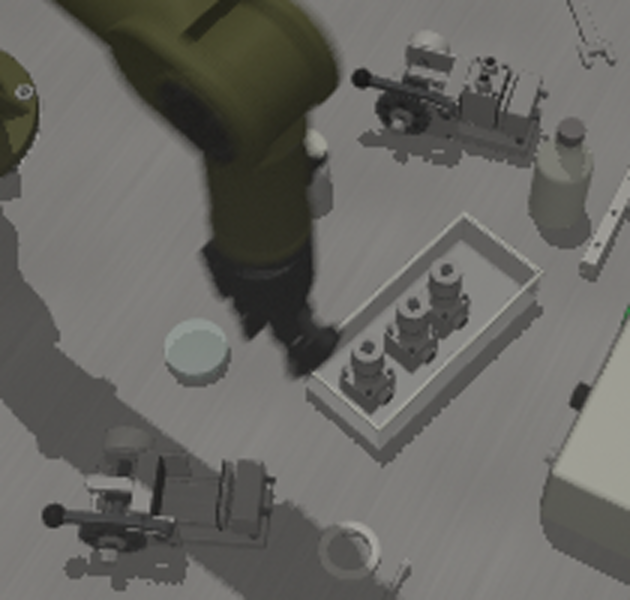

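The picture shows three valves standing in a row in the box (new one at (368,375)), clamp_a open with its pawl down, and clamp_b untouched. I'll hand in.

```bash
python3 -c "
from station import order
print(order.close_job())"
```

```text
the job is handed in; nothing more can be done
None
```

The job is handed in at about 16 s of the 53 s allowed. The last picture shows the valve upright in the free end of the box beside the other two, its clamp open with the pawl down, and the other clamp shut; the call returned no verdict, and I judged the jaw fully back from the camera (about 17–20 of 21 mm, pawl held up over 3 s).

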